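Line up lab bottles by size in the bench rack

TASK

Line up the four blue-capped glass bottles in the bottle rack by size, one upright on the middle of each black pad: the smallest next to the box of yellow pipette tips, then bigger and bigger, with the largest at the other end by the orange tube rack. Keep the bottles upright and set each one down gently without dropping it, and leave the tip box and the tube rack where they are.

Things in the scene. Friction and masses are not known exactly. Their poses are not given: they have to be found in the camera images.
- bottle_25: the smallest of the four clear glass laboratory bottles with ribbed blue screw caps, empty, about 45 g: round, 36 mm in diameter and 74 mm high over the cap; the cap, its top 20 mm, is 34 mm in diameter and is the place to grip from above, between the fingers. It stands loose on the bench near the robot. Origin: centre of its underside, z up along the bottle.
- bottle_50: the second smallest of the four clear glass laboratory bottles with ribbed blue screw caps, empty, about 75 g: round, 46 mm in diameter and 91 mm high over the cap; the cap, its top 24 mm, is 41 mm in diameter and is the place to grip from above, between the fingers. It stands loose on the bench near the robot. Origin: centre of its underside, z up along the bottle.
- bottle_100: the second largest of the four clear glass laboratory bottles with ribbed blue screw caps, empty, about 125 g: round, 56 mm in diameter and 105 mm high over the cap; the cap, its top 27 mm, is 54 mm in diameter and is the place to grip from above, between the fingers. It stands loose on the bench near the robot. Origin: centre of its underside, z up along the bottle.
- bottle_250: the largest of the four clear glass laboratory bottles with ribbed blue screw caps, empty, about 230 g: round, 70 mm in diameter and 143 mm high over the cap; the cap, its top 27 mm, is 54 mm in diameter and is the place to grip from above, between the fingers. It stands loose on the bench near the robot. Origin: centre of its underside, z up along the bottle.
- pad_1: black round rubber pad, 88 mm in diameter, at the robot's left (+y) end of the row of four in the white bottle rack. Origin: centre of its upper face, 13 mm above the bench. x points across the rack away from the robot, y along the row to the robot's left, z up. Pads are 105 mm apart, centre to centre; the rack is fixed.
- pad_2: black round rubber pad, 88 mm in diameter, second from the robot's left of the row of four in the white bottle rack. Origin: centre of its upper face, 13 mm above the bench. x points across the rack away from the robot, y along the row to the robot's left, z up. Pads are 105 mm apart. A steel rail runs along each long side, 52 mm from the pad centres, its top 32 mm above the bench.
- pad_3: black round rubber pad, 88 mm in diameter, second from the robot's right of the row of four in the white bottle rack. Origin: centre of its upper face, 13 mm above the bench. x points across the rack away from the robot, y along the row to the robot's left, z up. Pads are 105 mm apart. The rack is 112 mm wide and 450 mm long.
- pad_4: black round rubber pad, 88 mm in diameter, at the robot's right (-y) end of the row of four in the white bottle rack. Origin: centre of its upper face, 13 mm above the bench. x points across the rack away from the robot, y along the row to the robot's left, z up. Pads are 105 mm apart. A cheek 36 mm high closes each end of the rack.
- tip_box: blue box of yellow pipette tips, open, 84 mm (x) by 122 mm (y), 51 mm high over the tips, 300 g, loose, just beyond one end of the bottle rack; which end changes. Origin: centre of its underside.
- tube_rack: orange rack of small white-capped tubes, 84 mm (x) by 122 mm (y), 46 mm high over the caps, 300 g, loose, just beyond the other end of the bottle rack. Origin: centre of its underside.

How it is judged:
By the outcome, as a careful person would: the job done as asked, in the order asked, and still so for the second after the job is handed in, with the robot touching nothing.
It also fails if it takes over 104 s, if anything falls off the work surface, if the arm or the gripper's body presses on something with over 40 N, if the wrist force passes 120 N, or if a joint passes its speed limit or range.

ROBOT

A 6-joint arm with a two-finger parallel gripper is mounted at the origin on the work surface. World frame = base frame: x ahead of the robot, y to its left, z up, the work surface at z = 0. Lengths are in m, angles in rad, forces in N, time in s.
With the tool pointing down it reaches from about 0.375 to 0.975 m from the base axis. Payload 3.8 kg.
Tool frame: the origin (TCP) lies at the very end of the fingers, on their centre line; the grasp point (between the pads) lies 19 mm behind it; z points along the fingers, y is the line along which they close (so a half turn about z gives the same grasp; the last joint's range is limited). The gripper opens to 85 mm and grips with 20 to 120 N. Pads are 22 mm wide; open, the fingers measure 114 mm over their backs; the gripper's body (76 mm by 85 mm) begins 54 mm behind the grasp point. The pads swing forward as they close: fully open they stand 13 mm farther back than shut.
Start: joints at [-1.186, 0.264, 1.604, -0, 1.274, -0.037], TCP at [0.276, -0.616, 0.231] pointing down, gripper open.
Joint ranges: [-2.63, 2.63], [-0.94, 2.18], [0.31, 2.57], [-1.31, 4.45], [0, 2.66], [-2.55, 2.55]. Speed limits (rad/s): [2.57, 2.57, 3.14, 3.14, 3.14, 3.14].

INTERFACE

Orientations are given as a unit quaternion [w, x, y, z].
In Python, from cell import ctrl gives the robot as it stands.
- The arm moves only by the shell command python3 -m jog 'ROWS' [FORCE]. ROWS is JSON, a list of rows, each a list of 5 numbers: the opening, from 0 (shut) to 1 (fully open), then the shift along the tool's x, y, z in units of 50 mm (1.0 is 50 mm), then the turn about the tool's z in units of 6 degrees (1.0 is 6 degrees). A call has 1 to 10 rows; each row is the pose to reach, as a shift and turn from the pose commanded when the call began, along the tool's axes at that moment; what a row does not reach only later rows make up. A row lasts 1/10 s, in which the tool goes at most 50 mm and 8.59 degrees, less where a joint would pass 70% of its speed; a pose out of reach is approached as far as the arm can. A call with a gripper value outside its range is refused whole. The fingers move at their own pace and stop on an object; FORCE is the grip in N (left out, the last holds). Time passes only in rows, so rows that repeat a pose let the fingers close. It gives the time, the measured TCP pose, the force, the opening and the grip force at its end, in the units of the state.
- ctrl.sense(): the state, without advancing time (a new reading comes with each control period).
- ctrl.snapshot(name): name is "side" or "top"; returns a dict with "img" (480x640x3 uint8, red, green, blue), "vfov" (degrees; the focal length in pixels is half the picture's height over the tangent of half this angle, whatever the lens; pixels are square), "cx", "cy" (the principal point, pixels), "world_to_cam" (4x4, takes a point from world to camera coordinates). Camera axes: x right, y up, looking along -z (the intrinsics and any distortion apply to the point x, -y, -z); pixel columns grow to the right and rows downward; lengths in m; the calibration is good to about 2 mm. A picture is of the moment at which its call begins. There is no depth.
- ctrl.sign_off(): hands the job in; it is judged then, once.
Trained networks look in a picture, given as the dict that the camera call returned (one of the last four; its "shot" number tells which), for a name from the list of things; names that differ only in an ending like _2 or _b are one class to them, and where a whole thing is asked for, a point or a joint stands for the part that bears it (a point fixed in the world has none). Each returns a list of dicts, best first, with "confidence" (0 to 1); they miss things now and then, are a little off and sometimes report something else, mostly with a low value. They report only what shows in the picture. A call takes as long as a camera call.
- ctrl.look_for(name, picture): "extent" ([left, top, width, height] in pixels, round what is visible of it).
- ctrl.masks_of(name, picture): "mask" (480x640 bool, what is visible of it) and "extent" ([left, top, width, height] in pixels, round what is visible of it).
- ctrl.pinpoint(name, picture): "position" ([column, row] in pixels: a listed point, or the origin of a listed thing).
The state is a dict: "clock": time; "q": joint angles; "joint_vel": joint speeds; "tau": joint torques, N m; "ee_pos": TCP position; "tcp_rot": TCP orientation; "ft_force": force on the tool from outside, world axes, zero at the start; "torque": the same for the moment, N m; "gripper_width": finger opening in m; "gripper_force": force on a finger pad.
Only numpy, scipy, OpenCV 4.12 (cv2) and the standard library are available. Lean on these libraries where they do the work, as an engineer would, in place of code of your own. Each camera call takes 0.05 s, during which the arm holds its last target. There are 200 camera calls.

## Working session

There is one attempt and no reset: what is moved stays moved. The work goes in short steps, Python scripts to look and compute and a shell command to move; the robot and the scene stay as the last step left them, time stands still between calls to the robot, and variables do not carry over. Pictures are saved under pics/ and viewed, at most 14 in all, crops included, and the job is handed in when it is done.

```bash
ls; mkdir -p pics
cat > h.py <<'E'
import numpy as np, cv2
from cell import ctrl
def K(p):
    f=240/np.tan(np.radians(p["vfov"])/2); return f,p["cx"],p["cy"]
def proj(p,X):
    f,cx,cy=K(p); c=np.asarray(p["world_to_cam"])@np.append(X,1); return np.array([cx+f*c[0]/-c[2], cy+f*-c[1]/-c[2]])
def ray(p,uv):
    f,cx,cy=K(p); W=np.asarray(p["world_to_cam"]); R=W[:3,:3]; o=-R.T@W[:3,3]
    d=R.T@np.array([(uv[0]-cx)/f,-(uv[1]-cy)/f,-1]); return o,d/np.linalg.norm(d)
def onz(p,uv,z):
    o,d=ray(p,uv); return o+d*(z-o[2])/d[2]
def tri(p1,u1,p2,u2):
    A=np.zeros((3,3));b=np.zeros(3)
    rs=[ray(p1,u1),ray(p2,u2)]
    for o,d in rs:
        M=np.eye(3)-np.outer(d,d);A+=M;b+=M@o
    X=np.linalg.solve(A,b)
    return X,[np.linalg.norm((np.eye(3)-np.outer(d,d))@(X-o)) for o,d in rs]
E
python3 - <<'E'
from h import *
np.set_printoptions(precision=3,suppress=True)
s=ctrl.sense();print({k:np.round(v,3) for k,v in s.items()})
ps={n:ctrl.snapshot(n) for n in("side","top")}
for n,p in ps.items():
    cv2.imwrite(f"pics/{n}0.png",p["img"][...,::-1]); print(n,[k for k in p],p["vfov"],p["cx"],p["cy"],ray(p,(320,240)), {k:p[k] for k in p if k not in("img","world_to_cam")})
for t in ["bottle_25","bottle_50","bottle_100","bottle_250","pad_1","pad_2","pad_3","pad_4","tip_box","tube_rack"]:
    for n,p in ps.items():
        print(t,n,[(np.round(d["position"],1),round(d["confidence"],2)) for d in ctrl.pinpoint(t,p)][:5],[(np.round(d["extent"],1),round(d["confidence"],2)) for d in ctrl.look_for(t,p)][:5])
E
```

```text
pics
{'clock': np.float64(0.0), 'q': array([-1.186,  0.265,  1.605, -0.   ,  1.274, -0.037]), 'joint_vel': array([ 0.001,  0.001,  0.   , -0.001, -0.   ,  0.   ]), 'tau': array([  0.002, -51.51 , -36.732,   0.   ,   0.013,   0.   ]), 'ee_pos': array([ 0.276, -0.615,  0.23 ]), 'tcp_rot': array([-0.001,  0.978,  0.209, -0.   ]), 'ft_force': array([ 0.426, -0.125, -0.634]), 'torque': array([-0.036,  0.006,  0.048]), 'gripper_force': np.float64(0.0), 'gripper_width': np.float64(0.085)}
side ['img', 'vfov', 'cx', 'cy', 'world_to_cam', 'shot'] 47.65053933647566 313.63168358083027 227.3272714035704 (array([0.328, 0.984, 0.67 ]), array([ 0.159, -0.822, -0.547])) {'vfov': 47.65053933647566, 'cx': 313.63168358083027, 'cy': 227.3272714035704, 'shot': 1}
top ['img', 'vfov', 'cx', 'cy', 'world_to_cam', 'shot'] 43.39115223175535 310.35945017353373 237.66800662501373 (array([0.329, 0.03 , 1.24 ]), array([ 0.162, -0.035, -0.986])) {'vfov': 43.39115223175535, 'cx': 310.35945017353373, 'cy': 237.66800662501373, 'shot': 2}
bottle_25 side [(array([384.6, 192.2]), 0.76), (array([355.2, 274.6]), 0.65), (a
[... 4362 characters left out ...]
3.6,  21.7]), 0.6)]
pad_4 top [(array([345.4, 201.7]), 0.97), (array([392.4, 198.7]), 0.84), (array([292.1, 206.8]), 0.82), (array([240.3, 210.1]), 0.63)] [(array([322.2, 181.9,  42.5,  40.6]), 0.8), (array([374. , 179.3,  38.6,  42.3]), 0.72), (array([273.6, 185.4,  39.2,  40.6]), 0.66), (array([219.9, 191.4,  43. ,  39.1]), 0.6)]
tip_box side [(array([305.2, 181. ]), 0.56)] [(array([284.7, 155.2,  40.2,  30.2]), 0.86)]
tip_box top [(array([462.9, 198.9]), 0.81)] [(array([431.7, 178.3,  64.5,  44.4]), 0.69)]
tube_rack side [(array([251. , 332.7]), 0.8)] [(array([216. , 298.3,  66.9,  62.7]), 0.97), (array([375.6, 158. ,  20.2,  41.7]), 0.75)]
tube_rack top [(array([172.2, 216.7]), 0.82)] []
```

View pics/top0.png

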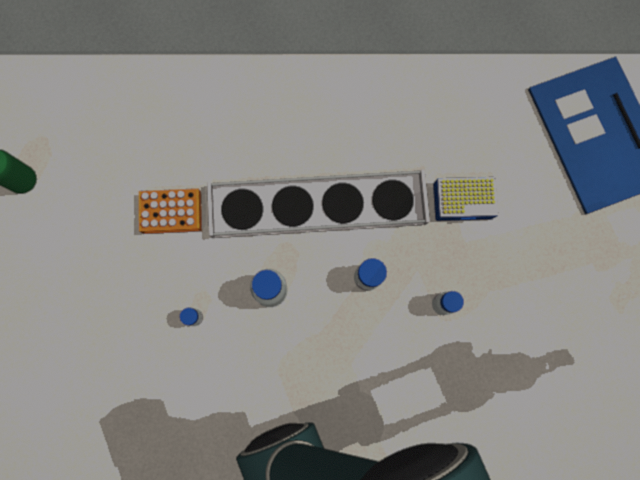

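View pics/side0.png

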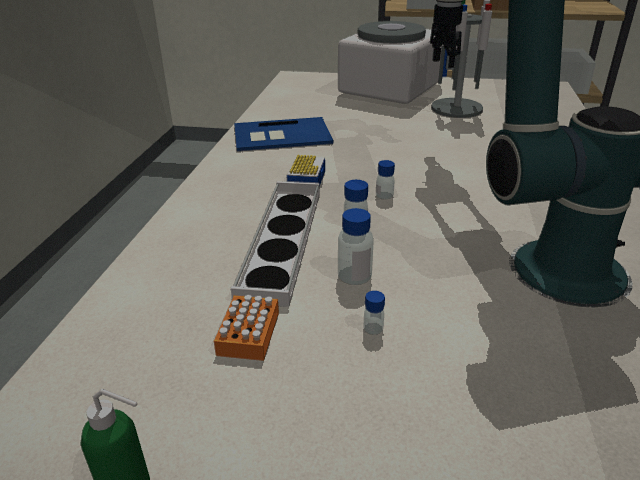

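The top view shows the caps at (189,317) for 25, (267,286) for 250, (372,273) for 100 and (452,302) for 50. The tip box is at the right (-y) end at (466,198) and the tube rack at the left at (170,210). The side view agrees. So the order is pad_4=25, pad_3=50, pad_2=100, pad_1=250. Next I fit the cap and pad positions from both views.

```bash
cat > fit.py <<'E'
from h import *
from scipy.optimize import least_squares
DIM={"25":(.017,.020,.074),"50":(.0205,.024,.091),"100":(.027,.027,.105),"250":(.027,.027,.143)}
def blobs(p,lo,hi,amin=60):
    m=cv2.inRange(cv2.cvtColor(p["img"],cv2.COLOR_RGB2HSV),lo,hi)
    n,_,st,c=cv2.connectedComponentsWithStats(m)
    return [(c[i],st[i]) for i in range(1,n) if st[i,4]>amin]
def cyl_c(p,X,r,h):
    a=np.linspace(0,2*np.pi,40)
    P=np.array([proj(p,X+np.array([r*np.cos(t),r*np.sin(t),z])) for t in a for z in((0,-h) if h else (0,))],np.float32)
    M=cv2.moments(cv2.convexHull(P)); return np.array([M["m10"],M["m01"]])/M["m00"], M["m00"]
def fit(ps,cs,r,h,x0):
    f=lambda X:np.concatenate([cyl_c(p,X,r,h)[0]-c for p,c in zip(ps,cs)])
    s=least_squares(f,x0); return s.x,s.fun,[cyl_c(p,s.x,r,h)[1] for p in ps]
E
python3 - <<'E'
from fit import *
np.set_printoptions(precision=4,suppress=True)
t=ctrl.snapshot("top");s=ctrl.snapshot("side")
bl=((105,150,40),(125,255,255)); dk=((0,0,0),(179,255,45))
B={"25":((189,317),(375,300)),"250":((267,286),(356,221)),"100":((372,273),(356,190)),"50":((452,302),(386,167))}
bt,bs=blobs(t,*bl),blobs(s,*bl)
near=lambda L,u:min(L,key=lambda b:np.hypot(*(b[0]-u)))
for n,(u,v) in B.items():
    r,h,H=DIM[n]; a,b=near(bt,u),near(bs,v)
    x,e,A=fit([t,s],[a[0],b[0]],r,h,onz(t,u,H))
    print(n,a[0],a[1],b[0],b[1],"X",x,"res",e,"area",A)
dt,ds=blobs(t,*dk,400),blobs(s,*dk,200)
xs=[]
for i,(u,v) in enumerate([((242,209),(268,279)),((292,206),(277,249)),((343,203),(286,225)),((392,200),(294,203))]):
    a,b=near(dt,u),near(ds,v); x,e,A=fit([t,s],[a[0],b[0]],.044,0,onz(t,u,.013))
    print("pad",i+1,a[0],a[1],b[0],b[1],"X",x,e,A, "topz13",onz(t,a[0],.013))
E
```

```text
25 [188.5586 316.2523] [180 309  18  16 222] [374.571  301.1278] [366 291  19  22 352] X [0.3757 0.2443 0.0713] res [-0.0171 -0.2735  0.2393  0.0615] area [278.8768927103374, 369.1028231661767]
250 [266.3869 284.3822] [253 271  28  28 628] [355.9621 221.2981] [343 208  27  27 634] X [0.4297 0.0905 0.1399] res [ 0.012  -0.1637  0.2031  0.0565] area [715.2932749376632, 655.4286803861614]
100 [371.8045 272.2699] [359 259  27  27 578] [355.9727 190.0705] [345 180  23  22 440] X [ 0.4546 -0.1093  0.1013] res [ 0.0094 -0.0734  0.0874  0.0222] area [677.4726456166245, 455.96447907038964]
50 [451.5385 301.4704] [441 292  22  20 338] [385.9401 167.7373] [379 160  15  16 217] X [ 0.3983 -0.2637  0.0871] res [-0.0069 -0.159   0.1661 -0.0034] area [420.0022272132337, 233.94161144155078]
pad 1 [241.6112 208.9534] [ 222  190   40   39 1245] [267.6085 277.3639] [246 266  43  23 797] X [0.5974 0.1484 0.0138] [-0.0074 -0.0744  0.0731  0.0133] [1378.5274965692079, 913.6205350197852] topz13 [0.5971 0.1485 0.013 ]
pad 2 [292.1465 205.8332] [ 273  187   40   39 1229] [277.2384 249.7822] [258 239  40  23 730] X [0.6044 0.0437 0.0095] [-0.0334 -0.1342  0.1551 -0.0143] [1359.004546706099, 723.1511163266841] topz13 [0.6031 0.0436 0.013 ]
pad 3 [342.3211 202.7868] [ 323  184   40   39 1224] [285.9526 224.5008] [268 215  37  20 591] X [ 0.6104 -0.0613  0.0093] [-0.0344 -0.1796  0.1537  0.0703] [1349.0587407425046, 582.0349547096994] topz13 [ 0.6089 -0.061   0.013 ]
pad 4 [392.3407 199.7397] [ 373  181   40   39 1218] [293.6192 202.5983] [277 194  35  18 478] X [ 0.6161 -0.1663  0.0093] [-0.0708 -0.1249  0.1548 -0.0066] [1339.7346151242964, 475.3260677631479] topz13 [ 0.6147 -0.1659  0.013 ]
```

Cap heights come out 3–4 mm low in the side/top fit, which is within calibration. Pads are 105 mm apart, as stated. First I turn the tool so its axes line up with the world axes.

```bash
python3 -m jog '[[1,0,0,0,1.4],[1,0,0,0,2.8],[1,0,0,0,4.0],[1,0,0,0,4.0]]' 40
cat > d.py <<'E'
import sys
from h import *
from scipy.spatial.transform import Rotation as R
s=ctrl.sense(); q=s["tcp_rot"]; r=R.from_quat([q[1],q[2],q[3],q[0]])
T=np.array(eval(sys.argv[1])) if len(sys.argv)>1 else s["ee_pos"]
print("clock %.2f"%s["clock"],"pos",np.round(s["ee_pos"],4),"F",np.round(s["ft_force"],2),"w %.4f gf %.1f"%(s["gripper_width"],s["gripper_force"]),"q",np.round(s["q"],2))
print("tool xaxis",np.round(r.as_matrix()[:,0],3),"z",np.round(r.as_matrix()[:,2],3),"shift units",np.round(r.inv().apply(T-s["ee_pos"])/.05,3))
E
python3 d.py '[.397,-.2635,.17]'
```

```text
clock: 2.6
ee_pos: [0.2764, -0.6158, 0.2313]
tcp_rot: [0.0, 1.0, 0.001, 0.0]
ft_force: [-0.3, -0.2, -0.2]
gripper_width: 0.0855
gripper_force: 0.0
clock 2.60 pos [ 0.2764 -0.6158  0.2313] F [-0.28 -0.23 -0.23] w 0.0855 gf 0.0 q [-1.19  0.26  1.6   0.    1.27  0.38]
tool xaxis [1.    0.003 0.   ] z [ 0. -0. -1.] shift units [ 2.431 -7.04   1.226]
```

```bash
python3 -m jog '[[1,0.1,-0.4,0,0],[1,0.4,-1.2,0,0],[1,0.8,-2.2,0,0],[1,1.1,-3.2,0,0],[1,1.45,-4.2,0,0],[1,1.8,-5.2,0.4,0],[1,2.1,-6.2,0.8,0],[1,2.35,-6.8,1.1,0],[1,2.43,-7.04,1.22,0],[1,2.43,-7.04,1.22,0]]'; python3 d.py '[.397,-.2635,.060]'
python3 - <<'E'
from h import *
cv2.imwrite("pics/s1.png",ctrl.snapshot("side")["img"][60:360,200:600,::-1])
cv2.imwrite("pics/t1.png",ctrl.snapshot("top")["img"][150:450,150:550,::-1])
a=cv2.imread("pics/s1.png");b=cv2.imread("pics/t1.png");cv2.imwrite("pics/c1.png",np.hstack([a,b]))
E
```

```text
clock: 3.6
ee_pos: [0.3963, -0.2603, 0.1686]
tcp_rot: [-0.001, 1.0, 0.005, -0.001]
ft_force: [-0.2, -0.2, -0.8]
gripper_width: 0.0852
gripper_force: 0.0
clock 3.60 pos [ 0.3963 -0.2603  0.1686] F [-0.2  -0.17 -0.77] w 0.0852 gf 0.0 q [-0.63 -0.07  2.09  0.    1.13  0.93]
tool xaxis [ 1.     0.01  -0.002] z [-0.002  0.002 -1.   ] shift units [0.02  0.07  2.172]
```

View pics/c1.png

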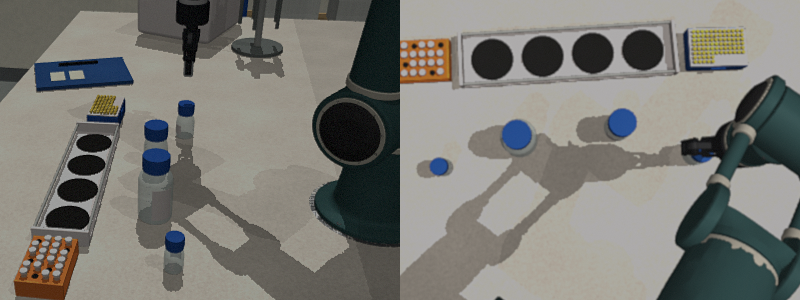

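Both views show the gripper above bottle_50: in the side crop the fingers are at (189,65) over the cap at (186,105). I'll descend and grip.

```bash
python3 d.py '[.397,-.2635,.060]'; python3 -m jog '[[1,0,0,0.3,0],[1,0,0,0.8,0],[1,0,0,1.4,0],[1,0,0,1.9,0],[1,0,0,2.15,0],[1,0,0,2.2,0],[1,0,0,2.2,0],[1,0,0,2.2,0]]'; python3 d.py '[.397,-.2635,.060]'
```

```text
clock 3.70 pos [ 0.3971 -0.2636  0.1706] F [ 0.42  0.48 -0.13] w 0.0853 gf 0.0 q [-0.64 -0.07  2.08 -0.    1.13  0.93]
tool xaxis [1.    0.006 0.   ] z [ 0.    -0.001 -1.   ] shift units [-2.000e-03 -4.000e-03  2.213e+00]
clock: 4.5
ee_pos: [0.3979, -0.2647, 0.0618]
tcp_rot: [0.001, 1.0, 0.001, 0.001]
ft_force: [0.7, -0.3, 0.0]
gripper_width: 0.0856
gripper_force: 0.0
clock 4.50 pos [ 0.3979 -0.2647  0.0618] F [ 0.67 -0.28  0.04] w 0.0856 gf 0.0 q [-0.64  0.07  2.18 -0.    0.9   0.93]
tool xaxis [1.    0.003 0.002] z [ 0.002 -0.002 -1.   ] shift units [-0.019 -0.024  0.036]
```

```bash
python3 -m jog '[[0.6,0,0,0.03,0],[0.6,0,0,0.03,0],[0.52,0,0,0.03,0],[0.45,0,0,0.03,0],[0.3,0,0,0.03,0],[0.3,0,0,0.03,0],[0.3,0,0,0.03,0],[0.3,0,0,0.03,0]]' 35; python3 -m jog '[[0.3,0,0,-0.05,0],[0.3,0,0,-0.2,0],[0.3,0,0,-0.4,0],[0.3,0,0,-0.4,0]]'
python3 - <<'E'
from fit import *
np.set_printoptions(precision=4,suppress=True)
s=ctrl.snapshot("side");cv2.imwrite("pics/s2.png",cv2.resize(s["img"][100:220,320:450,::-1],None,fx=4,fy=4))
E
python3 d.py
```

```text
clock: 5.3
ee_pos: [0.3972, -0.2635, 0.0594]
tcp_rot: [0.0, 1.0, 0.001, 0.0]
ft_force: [-0.1, 1.9, 5.3]
gripper_width: 0.0399
gripper_force: 35.3
clock: 5.7
ee_pos: [0.3979, -0.2644, 0.0805]
tcp_rot: [0.001, 1.0, 0.001, 0.001]
ft_force: [0.8, -0.0, -0.9]
gripper_width: 0.0403
gripper_force: 35.3
clock 5.75 pos [ 0.3976 -0.2641  0.08  ] F [ 0.05  0.31 -1.01] w 0.0401 gf 35.3 q [-0.64  0.04  2.16 -0.    0.94  0.93]
tool xaxis [1.    0.003 0.002] z [ 0.002 -0.002 -1.   ] shift units [0. 0. 0.]
```

View pics/s2.png

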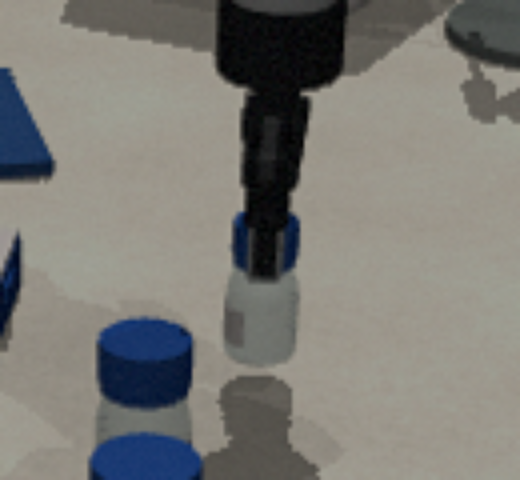

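Bottle_50 is held upright by its cap (crop (265,245)) and clear of the bench. I'll carry it to pad_3.

```bash
python3 -m jog '[[0.3,0,0,-0.3,0],[0.3,0,0,-1,0],[0.3,0.2,-0.2,-1.7,0],[0.3,0.7,-0.6,-2.1,0],[0.3,1.4,-1.3,-2.2,0],[0.3,2.1,-2,-2.2,0],[0.3,2.8,-2.7,-2.2,0],[0.3,3.5,-3.35,-2.2,0],[0.3,4,-3.85,-2.2,0],[0.3,4.2,-4.05,-2.2,0]]'; python3 -m jog '[[0.3,0.02,0,0,0],[0.3,0.02,0,0,0],[0.3,0.02,0,0,0]]'; python3 d.py '[.609,-.061,.0775]'
```

```text
clock: 6.75
ee_pos: [0.6081, -0.0577, 0.1884]
tcp_rot: [-0.0, 1.0, 0.003, 0.0]
ft_force: [0.1, 0.0, -0.5]
gripper_width: 0.0402
gripper_force: 35.5
clock: 7.05
ee_pos: [0.606, -0.0616, 0.1885]
tcp_rot: [0.0, 1.0, 0.001, -0.001]
ft_force: [0.7, 0.1, -0.7]
gripper_width: 0.0399
gripper_force: 35.5
clock 7.05 pos [ 0.606  -0.0616  0.1885] F [ 0.75  0.07 -0.69] w 0.0399 gf 35.5 q [-0.14  0.17  1.8  -0.    1.18  1.43]
tool xaxis [ 1.     0.002 -0.001] z [-0.001 -0.    -1.   ] shift units [ 0.062 -0.013  2.22 ]
```

```bash
python3 -m jog '[[0.3,0.02,0,0.3,0],[0.3,0.04,0,0.8,0],[0.3,0.04,0,1.3,0],[0.3,0.04,0,1.8,0],[0.3,0.04,0,2.1,0],[0.3,0.04,0,2.2,0],[0.3,0.04,0,2.2,0],[0.3,0.04,0,2.2,0]]'; python3 -m jog '[[0.3,0,0,0.02,0],[0.3,0,0,0.04,0],[0.3,0,0,0.04,0],[0.3,0,0,0.04,0]]'; python3 d.py '[.609,-.061,.0725]'
python3 - <<'E'
from h import *
s=ctrl.snapshot("side");cv2.imwrite("pics/s3.png",cv2.resize(s["img"][130:250,220:350,::-1],None,fx=4,fy=4))
E
```

```text
clock: 7.85
ee_pos: [0.6101, -0.0607, 0.0799]
tcp_rot: [0.0, 1.0, 0.001, 0.001]
ft_force: [-0.1, 1.2, -0.9]
gripper_width: 0.0402
gripper_force: 35.5
clock: 8.25
ee_pos: [0.6094, -0.0603, 0.0772]
tcp_rot: [0.0, 1.0, 0.002, 0.0]
ft_force: [0.8, 0.4, 0.0]
gripper_width: 0.0402
gripper_force: 35.5
clock 8.25 pos [ 0.6094 -0.0603  0.0772] F [0.81 0.37 0.01] w 0.0402 gf 35.5 q [-0.14  0.28  1.88  0.    0.98  1.43]
tool xaxis [1.    0.003 0.001] z [ 0.001 -0.    -1.   ] shift units [-0.009  0.013  0.093]
```

View pics/s3.png

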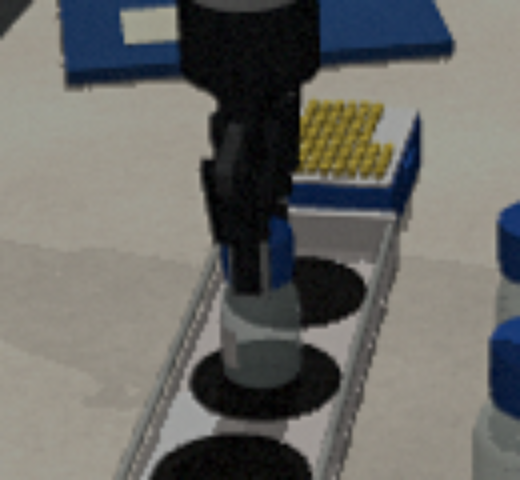

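Bottle_50 hangs about 4 mm above the middle of pad_3 (crop (262,380)). I'll lower it slowly until it touches.

```bash
python3 -m jog '[[0.3,0,0,0.02,0],[0.3,0,0,0.04,0],[0.3,0,0,0.06,0],[0.3,0,0,0.06,0],[0.3,0,0,0.06,0]]'; python3 -m jog '[[0.3,0,0,0.01,0],[0.3,0,0,0.02,0],[0.3,0,0,0.02,0]]'; python3 -m jog '[[0.3,0,0,0.01,0],[0.3,0,0,0.02,0],[0.3,0,0,0.02,0]]'
```

```text
clock: 8.8
ee_pos: [0.6092, -0.0604, 0.0737]
tcp_rot: [-0.0, 1.0, 0.001, -0.0]
ft_force: [0.2, 0.6, -0.0]
gripper_width: 0.0398
gripper_force: 35.5
clock: 9.1
ee_pos: [0.6092, -0.0604, 0.0727]
tcp_rot: [-0.0, 1.0, 0.001, -0.0]
ft_force: [0.1, -0.1, -1.4]
gripper_width: 0.04
gripper_force: 35.5
clock: 9.4
ee_pos: [0.6096, -0.0604, 0.0724]
tcp_rot: [0.0, 1.0, 0.001, 0.0]
ft_force: [-1.0, 0.8, 3.0]
gripper_width: 0.0399
gripper_force: 35.8
```

Contact shows at 3 N, so I'll open, rise, and go over bottle_100.

```bash
python3 -m jog '[[0.5,0,0,0,0],[0.6,0,0,0,0],[0.8,0,0,0,0],[1,0,0,0,0],[1,0,0,0,0],[1,0,0,0,0],[1,0,0,0,0]]'; python3 -m jog '[[1,0,0,-0.3,0],[1,0,0,-0.9,0],[1,0,0,-1.6,0],[1,-0.1,0,-2.2,0],[1,-0.5,0.2,-2.4,0],[1,-1.3,0.4,-2.4,0],[1,-2.1,0.65,-2.4,0],[1,-2.8,0.87,-2.3,0],[1,-3.1,0.97,-2.1,0],[1,-3.12,0.97,-2,0]]';python3 -m jog '[[1,0,0,0.05,0],[1,0,0,0.05,0],[1,0,0,0.05,0]]'
python3 - <<'E'
from fit import *
np.set_printoptions(precision=4,suppress=True)
s=ctrl.snapshot("side");t=ctrl.snapshot("top")
a=cv2.resize(s["img"][100:250,220:420,::-1],None,fx=2,fy=2);b=t["img"][150:450,150:550,::-1];cv2.imwrite("pics/c4.png",np.hstack([a,b]))
E
python3 d.py '[.453,-.109,.072]'
```

```text
clock: 10.1
ee_pos: [0.6092, -0.0604, 0.0718]
tcp_rot: [-0.0, 1.0, 0.001, -0.0]
ft_force: [0.2, 0.1, 0.1]
gripper_width: 0.0857
gripper_force: 0.0
clock: 11.1
ee_pos: [0.4514, -0.1097, 0.1722]
tcp_rot: [0.0, 1.0, 0.001, 0.0]
ft_force: [0.1, 0.5, 0.1]
gripper_width: 0.0854
gripper_force: 0.0
clock: 11.4
ee_pos: [0.4546, -0.1092, 0.1699]
tcp_rot: [0.0, 1.0, 0.002, 0.0]
ft_force: [-0.1, -0.3, 0.1]
gripper_width: 0.0854
gripper_force: 0.0
clock 11.50 pos [ 0.4544 -0.1092  0.1697] F [ 0.05 -0.21  0.66] w 0.0855 gf 0.0 q [-0.29 -0.09  2.1   0.    1.13  1.28]
tool xaxis [1.    0.004 0.001] z [ 0.001 -0.    -1.   ] shift units [-0.029 -0.004  1.954]
```

View pics/c4.png

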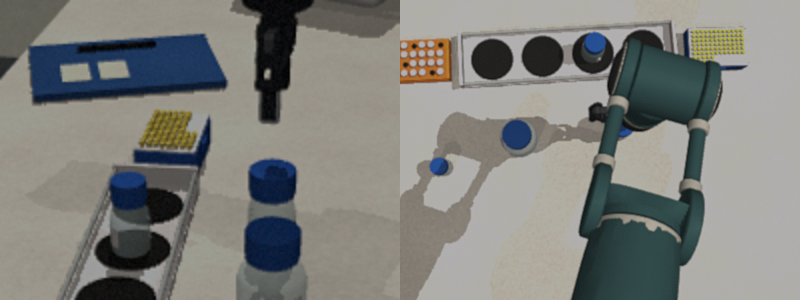

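Bottle_50 stands on pad_3 (side crop (130,250)), and the gripper is over bottle_100 (crop (268,115) above the cap at (272,180)). I'll grip it and lift.

```bash
python3 -m jog '[[1,0,0,0.3,0],[1,-0.02,0,0.8,0],[1,-0.02,0,1.3,0],[1,-0.02,0,1.75,0],[1,-0.02,0,1.93,0],[1,-0.02,0,1.95,0],[1,-0.02,0,1.95,0],[1,-0.02,0,1.95,0]]'; python3 -m jog '[[0.75,0,0,0,0],[0.7,0,0,0,0],[0.65,0,0,0,0],[0.6,0,0,0,0],[0.4,0,0,0,0],[0.4,0,0,0,0],[0.4,0,0,0,0],[0.4,0,0,0,0]]' 40; python3 d.py; python3 -m jog '[[0.4,0,0,-0.05,0],[0.4,0,0,-0.2,0],[0.4,0,0,-0.4,0],[0.4,0,0,-0.4,0]]'; python3 d.py '[.603,.0436,.19]'
```

```text
clock: 12.3
ee_pos: [0.4537, -0.1097, 0.0731]
tcp_rot: [0.0, 1.0, 0.001, 0.001]
ft_force: [0.5, 0.1, 0.3]
gripper_width: 0.0855
gripper_force: 0.0
clock: 13.1
ee_pos: [0.4529, -0.1093, 0.0726]
tcp_rot: [-0.0, 1.0, 0.001, 0.001]
ft_force: [-1.0, 2.0, 6.1]
gripper_width: 0.053
gripper_force: 41.7
clock 13.10 pos [ 0.4529 -0.1093  0.0726] F [-0.96  2.04  6.14] w 0.0530 gf 41.7 q [-0.29  0.03  2.19  0.    0.92  1.28]
tool xaxis [1.    0.003 0.001] z [ 0.001  0.    -1.   ] shift units [0. 0. 0.]
clock: 13.5
ee_pos: [0.4537, -0.1098, 0.0935]
tcp_rot: [0.0, 1.0, 0.001, 0.001]
ft_force: [-0.2, 0.2, -0.7]
gripper_width: 0.0529
gripper_force: 42.1
clock 13.50 pos [ 0.4537 -0.1098  0.0935] F [-0.23  0.19 -0.7 ] w 0.0529 gf 42.1 q [-0.29 -0.    2.18 -0.    0.96  1.28]
tool xaxis [1.    0.003 0.003] z [ 0.003 -0.001 -1.   ] shift units [ 3.001 -3.057 -1.924]
```

```bash
python3 -m jog '[[0.4,0,0,-0.3,0],[0.4,0,0,-0.9,0],[0.4,0.1,-0.1,-1.5,0],[0.4,0.4,-0.4,-1.85,0],[0.4,0.9,-0.9,-1.92,0],[0.4,1.5,-1.5,-1.92,0],[0.4,2.1,-2.1,-1.92,0],[0.4,2.6,-2.65,-1.92,0],[0.4,2.95,-3,-1.92,0],[0.4,3,-3.06,-1.92,0]]'; python3 -m jog '[[0.4,0,0,0,0],[0.4,0,0,0,0],[0.4,0,0,0,0]]'; python3 d.py '[.603,.0436,.0895]'
```

```text
clock: 14.5
ee_pos: [0.6037, 0.0463, 0.1877]
tcp_rot: [-0.0, 1.0, 0.003, 0.0]
ft_force: [-0.1, 0.2, -1.1]
gripper_width: 0.0532
gripper_force: 42.3
clock: 14.8
ee_pos: [0.601, 0.0431, 0.1877]
tcp_rot: [0.0, 1.0, 0.001, -0.0]
ft_force: [0.4, 0.2, -1.0]
gripper_width: 0.0529
gripper_force: 42.3
clock 14.80 pos [0.601  0.0431 0.1877] F [ 0.42  0.19 -1.  ] w 0.0529 gf 42.3 q [ 0.03  0.16  1.81 -0.    1.17  1.6 ]
tool xaxis [ 1.     0.002 -0.001] z [-0.001 -0.    -1.   ] shift units [ 0.04  -0.01   1.964]
```

```bash
python3 -m jog '[[0.4,0.02,0,0.3,0],[0.4,0.02,0,0.8,0],[0.4,0.02,0,1.3,0],[0.4,0.02,0,1.7,0],[0.4,0.02,0,1.9,0],[0.4,0.02,0,1.94,0],[0.4,0.02,0,1.94,0],[0.4,0.02,0,1.94,0]]'; python3 -m jog '[[0.4,0,0,0.02,0],[0.4,0,0,0.04,0],[0.4,0,0,0.04,0],[0.4,0,0,0.04,0]]';python3 -m jog '[[0.4,0,0,0.02,0],[0.4,0,0,0.02,0],[0.4,0,0,0.02,0]]'; python3 d.py '[.603,.0436,.0856]'
```

```text
clock: 15.6
ee_pos: [0.604, 0.044, 0.0921]
tcp_rot: [-0.0, 1.0, 0.001, 0.001]
ft_force: [-0.0, 0.9, -1.1]
gripper_width: 0.053
gripper_force: 42.3
clock: 16.0
ee_pos: [0.603, 0.0442, 0.089]
tcp_rot: [-0.0, 1.0, 0.001, 0.0]
ft_force: [0.1, -0.5, 0.1]
gripper_width: 0.0531
gripper_force: 42.3
clock: 16.3
ee_pos: [0.6028, 0.0441, 0.0877]
tcp_rot: [-0.0, 1.0, 0.001, -0.0]
ft_force: [-0.0, -0.8, -1.6]
gripper_width: 0.053
gripper_force: 42.3
clock 16.30 pos [0.6028 0.0441 0.0877] F [-0.04 -0.77 -1.56] w 0.0530 gf 42.3 q [0.03 0.26 1.89 0.   0.99 1.6 ]
tool xaxis [ 1.     0.003 -0.   ] z [-0.  0. -1.] shift units [0.003 0.011 0.041]
```

```bash
python3 -m jog '[[0.4,0,0,0.01,0],[0.4,0,0,0.02,0],[0.4,0,0,0.02,0],[0.4,0,0,0.02,0]]'; python3 -m jog '[[0.4,0,0,0.01,0],[0.4,0,0,0.02,0],[0.4,0,0,0.02,0]]';python3 -m jog '[[0.4,0,0,0.01,0],[0.4,0,0,0.01,0],[0.4,0,0,0.01,0]]'
```

```text
clock: 16.7
ee_pos: [0.6029, 0.0441, 0.0867]
tcp_rot: [0.0, 1.0, 0.001, -0.0]
ft_force: [-0.1, 0.4, -0.7]
gripper_width: 0.0527
gripper_force: 42.3
clock: 17.0
ee_pos: [0.6029, 0.0441, 0.0857]
tcp_rot: [0.0, 1.0, 0.001, -0.0]
ft_force: [-0.9, -0.2, -1.0]
gripper_width: 0.0532
gripper_force: 42.3
clock: 17.3
ee_pos: [0.6031, 0.0441, 0.0856]
tcp_rot: [-0.0, 1.0, 0.001, 0.0]
ft_force: [-1.1, 0.2, 1.0]
gripper_width: 0.0528
gripper_force: 42.4
```

```bash
python3 -m jog '[[0.4,0,0,0.01,0],[0.4,0,0,0.01,0],[0.4,0,0,0.01,0]]'; python3 -m jog '[[0.7,0,0,0,0],[0.75,0,0,0,0],[0.85,0,0,0,0],[1,0,0,0,0],[1,0,0,0,0],[1,0,0,0,0],[1,0,0,0,0]]'; python3 -m jog '[[1,0,0,-0.3,0],[1,0,0,-0.9,0],[1,0,0,-1.6,0],[1,-0.1,0,-2.3,0],[1,-0.5,-0.1,-2.5,0],[1,-1.3,-0.3,-2.5,0],[1,-2.2,-0.55,-2.5,0],[1,-3,-0.8,-2.5,0],[1,-3.4,-0.92,-2.5,0],[1,-3.49,-0.92,-2.4,0]]';python3 -m jog '[[1,0,0,0.05,0],[1,0,0,0.05,0],[1,0,0,0.05,0]]'
python3 - <<'E'
from fit import *
s=ctrl.snapshot("side");t=ctrl.snapshot("top")
a=cv2.resize(s["img"][100:280,220:420,::-1],None,fx=2,fy=2);b=t["img"][150:510,150:550,::-1];h=min(len(a),len(b));cv2.imwrite("pics/c5.png",np.hstack([a[:h],b[:h]]))
E
python3 d.py '[.4285,.090,.110]'
```

```text
clock: 17.6
ee_pos: [0.6033, 0.0442, 0.0856]
tcp_rot: [-0.0, 1.0, 0.001, 0.0]
ft_force: [-0.6, 0.1, 5.2]
gripper_width: 0.053
gripper_force: 42.8
clock: 18.3
ee_pos: [0.6029, 0.0441, 0.0847]
tcp_rot: [0.0, 1.0, 0.001, -0.0]
ft_force: [0.7, 0.8, 0.7]
gripper_width: 0.0855
gripper_force: 0.0
clock: 19.3
ee_pos: [0.4269, 0.0903, 0.2064]
tcp_rot: [-0.0, 1.0, 0.002, 0.001]
ft_force: [0.3, 0.5, 0.5]
gripper_width: 0.0856
gripper_force: 0.0
clock: 19.6
ee_pos: [0.4293, 0.0894, 0.2025]
tcp_rot: [0.0, 1.0, 0.001, 0.0]
ft_force: [-0.6, 0.5, -0.0]
gripper_width: 0.0852
gripper_force: 0.0
clock 19.70 pos [0.4292 0.0894 0.2023] F [ 0.2   0.03 -0.16] w 0.0855 gf 0.0 q [ 0.15 -0.18  2.12 -0.    1.2   1.72]
tool xaxis [ 1.     0.002 -0.   ] z [-0. -0. -1.] shift units [-0.013 -0.013  1.847]
```

View pics/c5.png

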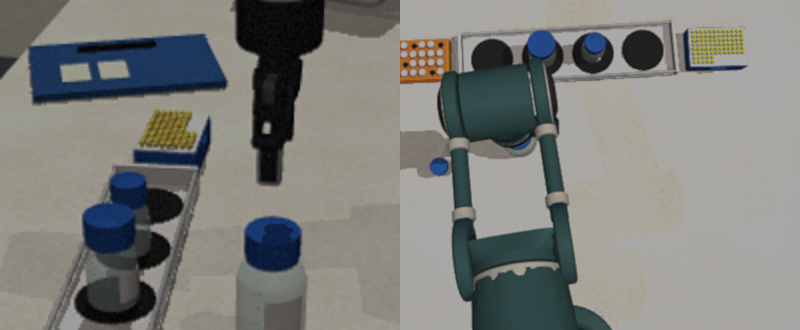

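Bottle_100 stands upright on pad_2 (side crop (110,290)), and the gripper is above bottle_250's cap at (272,240). Gripping bottle_250 next.

```bash
python3 -m jog '[[1,0,0,0.3,0],[1,-0.01,0,0.8,0],[1,-0.01,0,1.3,0],[1,-0.01,0,1.65,0],[1,-0.01,0,1.82,0],[1,-0.01,0,1.84,0],[1,-0.01,0,1.84,0],[1,-0.01,0,1.84,0]]'; python3 -m jog '[[0.75,0,0,0,0],[0.7,0,0,0,0],[0.65,0,0,0,0],[0.6,0,0,0,0],[0.4,0,0,0,0],[0.4,0,0,0,0],[0.4,0,0,0,0],[0.4,0,0,0,0]]' 50; python3 d.py; python3 -m jog '[[0.4,0,0,-0.05,0],[0.4,0,0,-0.2,0],[0.4,0,0,-0.4,0],[0.4,0,0,-0.4,0]]'; python3 d.py '[.597,.1485,.19]'
```

```text
clock: 20.5
ee_pos: [0.4289, 0.0897, 0.1115]
tcp_rot: [-0.0, 1.0, 0.001, 0.001]
ft_force: [0.1, -0.0, -0.4]
gripper_width: 0.0853
gripper_force: 0.0
clock: 21.3
ee_pos: [0.4285, 0.0899, 0.1111]
tcp_rot: [-0.0, 1.0, 0.001, 0.001]
ft_force: [-1.1, 1.4, 6.6]
gripper_width: 0.0527
gripper_force: 52.9
clock 21.30 pos [0.4285 0.0899 0.1111] F [-1.11  1.36  6.63] w 0.0527 gf 52.9 q [ 0.15 -0.08  2.21  0.    1.01  1.72]
tool xaxis [1.    0.003 0.001] z [ 0.001  0.001 -1.   ] shift units [0. 0. 0.]
clock: 21.7
ee_pos: [0.4289, 0.0897, 0.1318]
tcp_rot: [-0.0, 1.0, 0.001, 0.001]
ft_force: [0.6, -0.2, -2.4]
gripper_width: 0.0528
gripper_force: 52.8
clock 21.70 pos [0.4289 0.0897 0.1318] F [ 0.63 -0.16 -2.4 ] w 0.0528 gf 52.8 q [ 0.15 -0.11  2.2  -0.    1.05  1.72]
tool xaxis [1.    0.003 0.003] z [ 0.003  0.    -1.   ] shift units [ 3.369 -1.167 -1.154]
```

```bash
python3 -m jog '[[0.4,0,0,-0.2,0],[0.4,0,0,-0.6,0],[0.4,0.1,0,-1.0,0],[0.4,0.4,-0.2,-1.15,0],[0.4,1,-0.4,-1.15,0],[0.4,1.7,-0.65,-1.15,0],[0.4,2.4,-0.9,-1.15,0],[0.4,3,-1.1,-1.15,0],[0.4,3.3,-1.16,-1.15,0],[0.4,3.37,-1.16,-1.15,0]]'; python3 -m jog '[[0.4,0,0,0,0],[0.4,0,0,0,0],[0.4,0,0,0,0]]'; python3 d.py '[.597,.1485,.128]'
```

```text
clock: 22.7
ee_pos: [0.5977, 0.1485, 0.1878]
tcp_rot: [0.0, 1.0, 0.002, 0.0]
ft_force: [-0.2, -0.4, -3.1]
gripper_width: 0.0528
gripper_force: 53.1
clock: 23.0
ee_pos: [0.595, 0.1478, 0.1878]
tcp_rot: [0.0, 1.0, 0.001, -0.0]
ft_force: [-0.4, 1.2, -1.9]
gripper_width: 0.0529
gripper_force: 53.1
clock 23.00 pos [0.595  0.1478 0.1878] F [-0.36  1.17 -1.9 ] w 0.0529 gf 53.1 q [ 0.2   0.18  1.79 -0.    1.17  1.77]
tool xaxis [ 1.     0.003 -0.001] z [-0.001 -0.    -1.   ] shift units [ 0.04  -0.014  1.196]
```

```bash
python3 -m jog '[[0.4,0.02,0,0.3,0],[0.4,0.02,-0.01,0.7,0],[0.4,0.02,-0.01,1.0,0],[0.4,0.02,-0.01,1.14,0],[0.4,0.02,-0.01,1.18,0],[0.4,0.02,-0.01,1.2,0],[0.4,0.02,-0.01,1.2,0],[0.4,0.02,-0.01,1.2,0]]'; python3 -m jog '[[0.4,0,0,0.02,0],[0.4,0,0,0.03,0],[0.4,0,0,0.03,0],[0.4,0,0,0.03,0]]';python3 -m jog '[[0.4,0,0,0.01,0],[0.4,0,0,0.02,0],[0.4,0,0,0.02,0]]'; python3 d.py '[.597,.1485,.1241]'
```

```text
clock: 23.8
ee_pos: [0.5979, 0.1488, 0.1288]
tcp_rot: [-0.0, 1.0, 0.001, 0.001]
ft_force: [-0.1, 0.1, -2.6]
gripper_width: 0.0531
gripper_force: 53.1
clock: 24.2
ee_pos: [0.5971, 0.1486, 0.1263]
tcp_rot: [-0.0, 1.0, 0.001, 0.0]
ft_force: [-0.6, 0.3, -2.8]
gripper_width: 0.0527
gripper_force: 53.1
clock: 24.5
ee_pos: [0.597, 0.1486, 0.1252]
tcp_rot: [0.0, 1.0, 0.001, -0.0]
ft_force: [-0.9, 0.4, -2.0]
gripper_width: 0.0524
gripper_force: 53.1
clock 24.50 pos [0.597  0.1486 0.1252] F [-0.93  0.43 -2.04] w 0.0524 gf 53.1 q [0.2  0.24 1.84 0.   1.06 1.77]
tool xaxis [ 1.     0.003 -0.   ] z [-0. -0. -1.] shift units [-0.001  0.002  0.021]
```

```bash
python3 -m jog '[[0.4,0,0,0.01,0],[0.4,0,0,0.015,0],[0.4,0,0,0.015,0]]';python3 -m jog '[[0.4,0,0,0.01,0],[0.4,0,0,0.01,0],[0.4,0,0,0.01,0]]';python3 -m jog '[[0.4,0,0,0.01,0],[0.4,0,0,0.01,0],[0.4,0,0,0.01,0]]'
```

```text
clock: 24.8
ee_pos: [0.5971, 0.1486, 0.1245]
tcp_rot: [-0.0, 1.0, 0.001, -0.0]
ft_force: [-0.3, -0.6, -2.7]
gripper_width: 0.0526
gripper_force: 53.1
clock: 25.1
ee_pos: [0.5972, 0.1486, 0.1242]
tcp_rot: [-0.0, 1.0, 0.001, 0.0]
ft_force: [-0.2, 1.2, -1.4]
gripper_width: 0.053
gripper_force: 53.4
clock: 25.4
ee_pos: [0.5974, 0.1487, 0.1242]
tcp_rot: [-0.0, 1.0, 0.001, 0.0]
ft_force: [-0.3, -0.2, 2.1]
gripper_width: 0.0527
gripper_force: 53.5
```

```bash
python3 -m jog '[[0.7,0,0,0,0],[0.75,0,0,0,0],[0.85,0,0,0,0],[1,0,0,0,0],[1,0,0,0,0],[1,0,0,0,0],[1,0,0,0,0]]'; python3 -m jog '[[1,0,0,-0.3,0],[1,0,0,-0.9,0],[1,0,0,-1.5,0],[1,-0.1,0,-1.8,0],[1,-0.6,-0.2,-1.8,0],[1,-1.5,-0.6,-1.8,0],[1,-2.4,-1,-1.7,0],[1,-3.3,-1.4,-1.4,0],[1,-4.1,-1.75,-1,0],[1,-4.45,-1.91,-0.7,0]]';python3 -m jog '[[1,0,0,0.1,0],[1,0,0,0.2,0],[1,0,0,0.2,0],[1,0,0,0.2,0]]'
python3 - <<'E'
from fit import *
s=ctrl.snapshot("side");t=ctrl.snapshot("top")
a=s["img"][60:360,200:600,::-1];b=t["img"][150:450,100:500,::-1];cv2.imwrite("pics/c6.png",np.hstack([a,b]))
E
python3 d.py '[.3745,.244,.046]'
```

```text
clock: 26.1
ee_pos: [0.5971, 0.1486, 0.1235]
tcp_rot: [0.0, 1.0, 0.001, -0.0]
ft_force: [-0.0, -0.8, 0.1]
gripper_width: 0.0851
gripper_force: 0.0
clock: 27.1
ee_pos: [0.3702, 0.2437, 0.1575]
tcp_rot: [0.0, 1.0, 0.002, -0.001]
ft_force: [-0.5, -0.4, -0.8]
gripper_width: 0.0855
gripper_force: 0.0
clock: 27.5
ee_pos: [0.3759, 0.2434, 0.1493]
tcp_rot: [-0.0, 1.0, 0.001, 0.001]
ft_force: [0.4, 0.1, 0.7]
gripper_width: 0.0854
gripper_force: 0.0
clock 27.60 pos [0.3757 0.2434 0.1493] F [-0.55  1.19 -0.14] w 0.0856 gf 0.0 q [ 0.52 -0.11  2.16 -0.    1.09  2.09]
tool xaxis [1.    0.002 0.001] z [ 0.001  0.001 -1.   ] shift units [-0.027 -0.01   2.067]
```

View pics/c6.png

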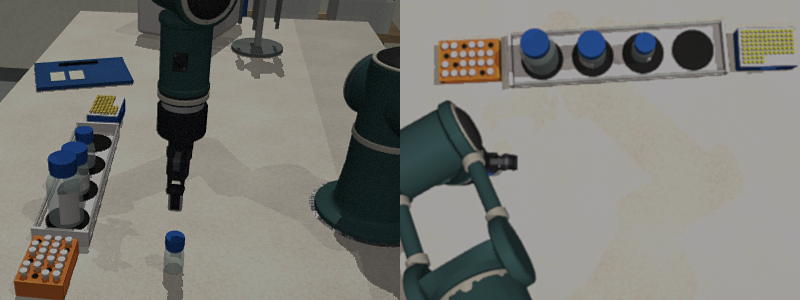

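Three bottles stand on pads 1–3 (right crop caps at (537,42), (592,43), (645,43)), and the gripper is over bottle_25 (left crop (175,240)). Grip with TCP at z ≈ 0.047.

```bash
python3 -m jog '[[1,0,0,0.3,0],[1,-0.02,0,0.8,0],[1,-0.02,0,1.3,0],[1,-0.02,0,1.8,0],[1,-0.02,0,2.02,0],[1,-0.02,0,2.06,0],[1,-0.02,0,2.06,0],[1,-0.02,0,2.06,0]]'; python3 -m jog '[[0.55,0,0,0,0],[0.5,0,0,0,0],[0.45,0,0,0,0],[0.4,0,0,0,0],[0.35,0,0,0,0],[0.2,0,0,0,0],[0.2,0,0,0,0],[0.2,0,0,0,0],[0.2,0,0,0,0]]' 30; python3 d.py; python3 -m jog '[[0.2,0,0,-0.05,0],[0.2,0,0,-0.2,0],[0.2,0,0,-0.4,0],[0.2,0,0,-0.4,0]]'; python3 d.py '[.6147,-.166,.25]'
python3 - <<'E'
from h import *
s=ctrl.snapshot("side");cv2.imwrite("pics/s7.png",cv2.resize(s["img"][230:380,300:450,::-1],None,fx=3,fy=3))
E
```

```text
clock: 28.4
ee_pos: [0.3746, 0.2441, 0.0468]
tcp_rot: [-0.001, 1.0, 0.001, 0.001]
ft_force: [0.5, 1.2, 0.2]
gripper_width: 0.0854
gripper_force: 0.0
clock: 29.3
ee_pos: [0.3737, 0.2437, 0.0459]
tcp_rot: [-0.0, 1.0, 0.001, 0.0]
ft_force: [-1.7, 0.1, 5.4]
gripper_width: 0.0327
gripper_force: 29.8
clock 29.30 pos [0.3737 0.2437 0.0459] F [-1.68  0.12  5.43] w 0.0327 gf 29.8 q [0.52 0.03 2.25 0.   0.86 2.09]
tool xaxis [1.    0.003 0.001] z [ 0.001  0.    -1.   ] shift units [0. 0. 0.]
clock: 29.7
ee_pos: [0.3745, 0.2441, 0.0672]
tcp_rot: [-0.001, 1.0, 0.001, 0.001]
ft_force: [0.5, -0.1, -0.5]
gripper_width: 0.0331
gripper_force: 29.8
clock 29.70 pos [0.3745 0.2441 0.0672] F [ 0.51 -0.08 -0.52] w 0.0331 gf 29.8 q [ 0.52 -0.    2.23 -0.    0.91  2.09]
tool xaxis [1.    0.003 0.003] z [ 0.003  0.001 -1.   ] shift units [ 4.789  8.211 -3.656]
```

View pics/s7.png

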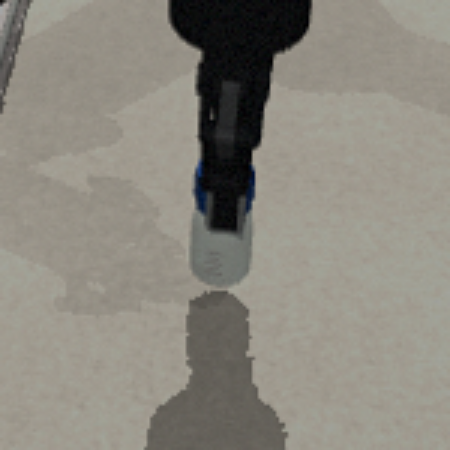

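Bottle_25 is held upright (crop (222,240)). The bench in front of the rack is empty now, so I'll carry it that way and then out over pad_4.

```bash
python3 -m jog '[[0.2,0,0,-0.3,0],[0.2,0.1,0,-1,0],[0.2,0.3,0.2,-1.8,0],[0.2,0.6,0.7,-2.4,0],[0.2,0.8,1.5,-2.5,0],[0.2,1,2.4,-2.5,0],[0.2,1,3.3,-2.5,0],[0.2,1,4.2,-2.5,0],[0.2,1,5,-2.5,0],[0.2,1.2,5.7,-2.5,0]]'; python3 -m jog '[[0.2,0.3,0.6,0,0],[0.2,0.8,1.2,0,0],[0.2,1.4,1.8,0,0],[0.2,2.1,2.2,0,0],[0.2,2.8,2.45,0,0],[0.2,3.3,2.5,0,0],[0.2,3.55,2.5,0,0],[0.2,3.58,2.5,0,0],[0.2,3.58,2.5,0,0],[0.2,3.58,2.5,0,0]]'; python3 d.py '[.6147,-.166,.063]'
```

```text
clock: 30.75
ee_pos: [0.4329, -0.0432, 0.1903]
tcp_rot: [0.0, 1.0, 0.001, -0.0]
ft_force: [0.1, 0.4, -0.7]
gripper_width: 0.0328
gripper_force: 30.0
clock: 31.75
ee_pos: [0.6123, -0.1653, 0.1904]
tcp_rot: [-0.0, 1.0, 0.002, -0.001]
ft_force: [0.2, 0.0, -0.6]
gripper_width: 0.033
gripper_force: 30.0
clock 31.75 pos [ 0.6123 -0.1653  0.1904] F [ 0.16  0.01 -0.56] w 0.0330 gf 30.0 q [-0.3   0.22  1.74 -0.    1.19  1.26]
tool xaxis [ 1.     0.003 -0.001] z [-0.001  0.    -1.   ] shift units [0.052 0.015 2.548]
```

```bash
python3 -m jog '[[0.2,0.02,0.01,0.3,0],[0.2,0.03,0.01,0.9,0],[0.2,0.03,0.01,1.5,0],[0.2,0.03,0.01,2.1,0],[0.2,0.03,0.01,2.45,0],[0.2,0.03,0.01,2.54,0],[0.2,0.03,0.01,2.54,0],[0.2,0.03,0.01,2.54,0]]'; python3 -m jog '[[0.2,0,0,0.02,0],[0.2,0,0,0.03,0],[0.2,0,0,0.03,0],[0.2,0,0,0.03,0]]'; python3 d.py '[.6147,-.166,.0589]'
python3 - <<'E'
from h import *
s=ctrl.snapshot("side");cv2.imwrite("pics/s8.png",cv2.resize(s["img"][130:250,240:370,::-1],None,fx=4,fy=4))
E
```

```text
clock: 32.55
ee_pos: [0.6156, -0.1666, 0.0646]
tcp_rot: [0.0, 1.0, 0.001, 0.001]
ft_force: [-0.4, -0.3, -0.6]
gripper_width: 0.0327
gripper_force: 30.0
clock: 32.95
ee_pos: [0.6153, -0.1664, 0.0625]
tcp_rot: [0.0, 1.0, 0.001, 0.0]
ft_force: [0.0, 0.0, -0.6]
gripper_width: 0.0331
gripper_force: 30.0
clock 32.95 pos [ 0.6153 -0.1664  0.0625] F [ 0.02  0.03 -0.57] w 0.0331 gf 30.0 q [-0.3   0.34  1.83  0.    0.96  1.26]
tool xaxis [1.    0.003 0.001] z [ 0.001 -0.    -1.   ] shift units [-0.013 -0.008  0.072]
```

View pics/s8.png

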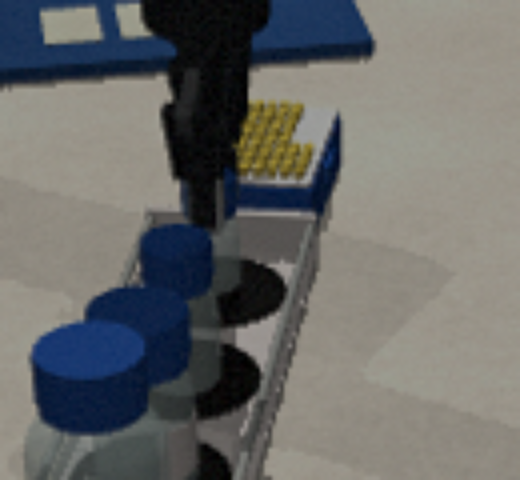

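Bottle_25 hangs over pad_4, partly hidden behind the others (crop (215,250)). I'll lower it to contact.

```bash
python3 -m jog '[[0.2,0,0,0.02,0],[0.2,0,0,0.04,0],[0.2,0,0,0.05,0],[0.2,0,0,0.05,0],[0.2,0,0,0.05,0]]'; python3 -m jog '[[0.2,0,0,0.01,0],[0.2,0,0,0.02,0],[0.2,0,0,0.02,0]]'; python3 -m jog '[[0.2,0,0,0.01,0],[0.2,0,0,0.01,0],[0.2,0,0,0.01,0]]'
```

```text
clock: 33.5
ee_pos: [0.615, -0.1663, 0.0594]
tcp_rot: [-0.0, 1.0, 0.001, -0.0]
ft_force: [-0.7, -0.1, -0.2]
gripper_width: 0.0334
gripper_force: 30.0
clock: 33.8
ee_pos: [0.6153, -0.1664, 0.059]
tcp_rot: [0.0, 1.0, 0.001, 0.0]
ft_force: [-1.2, 0.3, 2.0]
gripper_width: 0.0327
gripper_force: 30.2
clock: 34.1
ee_pos: [0.6155, -0.1664, 0.059]
tcp_rot: [0.0, 1.0, 0.001, 0.0]
ft_force: [-1.7, 1.7, 5.7]
gripper_width: 0.0331
gripper_force: 30.5
```

Contact. I'll release, rise straight up, back away, and check all four from both views.

```bash
python3 -m jog '[[0.45,0,0,0,0],[0.5,0,0,0,0],[0.7,0,0,0,0],[1,0,0,0,0],[1,0,0,0,0],[1,0,0,0,0],[1,0,0,0,0]]'; python3 -m jog '[[1,0,0,-0.3,0],[1,0,0,-0.9,0],[1,0,0,-1.7,0],[1,0,0,-2.5,0],[1,0,0.2,-3,0],[1,-0.4,0.7,-3.2,0],[1,-1,1.5,-3.2,0],[1,-1.6,2.3,-3.2,0],[1,-2.2,3.1,-3.2,0],[1,-2.8,3.9,-3.2,0]]';python3 -m jog '[[1,-0.4,0.7,0,0],[1,-0.8,1.3,0,0],[1,-1,1.5,0,0],[1,-1,1.5,0,0],[1,-1,1.5,0,0],[1,-1,1.5,0,0]]'
python3 - <<'E'
from fit import *
np.set_printoptions(precision=4,suppress=True)
s=ctrl.snapshot("side");t=ctrl.snapshot("top")
pads={"250":(.597,.1485),"100":(.603,.0436),"50":(.609,-.061),"25":(.6147,-.166)}
bt=blobs(t,(105,150,40),(125,255,255))
for n,xy in pads.items():
    r,h,H=DIM[n];X=np.array([*xy,H+.013-.003])
    pc=cyl_c(t,X,r,h)[0];b=min(bt,key=lambda b:np.hypot(*(b[0]-pc)))
    print(n,"blob-pred px",b[0]-pc,"offset m",(onz(t,b[0],X[2])-onz(t,pc,X[2]))[:2],b[1])
a=cv2.resize(s["img"][130:310,210:410,::-1],None,fx=2,fy=2);b=t["img"][100:460,120:520,::-1];cv2.imwrite("pics/c9.png",np.hstack([a,b]))
for n in("tip_box","tube_rack"): print(n,[np.round(d["position"],1) for d in ctrl.pinpoint(n,t)][:2])
E
python3 d.py
```

```text
clock: 34.8
ee_pos: [0.6151, -0.1664, 0.058]
tcp_rot: [-0.0, 1.0, 0.001, 0.0]
ft_force: [0.3, 0.9, -0.4]
gripper_width: 0.0855
gripper_force: 0.0
clock: 35.8
ee_pos: [0.4745, -0.3631, 0.2198]
tcp_rot: [0.001, 1.0, 0.002, 0.001]
ft_force: [0.5, 0.5, -0.3]
gripper_width: 0.0854
gripper_force: 0.0
clock: 36.4
ee_pos: [0.4268, -0.4356, 0.2183]
tcp_rot: [-0.0, 1.0, 0.002, 0.0]
ft_force: [-0.1, 0.6, -0.6]
gripper_width: 0.0854
gripper_force: 0.0
250 blob-pred px [-0.4642 -1.2098] offset m [0.0023 0.0009] [221 179  28  29 647]
100 blob-pred px [-0.5974 -1.2793] offset m [0.0025 0.0011] [277 181  29  28 622]
50 blob-pred px [-0.5134 -1.1778] offset m [0.0024 0.001 ] [335 183  21  21 355]
25 blob-pred px [ 0.8208 -2.1725] offset m [ 0.0044 -0.0018] [390 182  18  18 255]
tip_box [array([462.4, 199.4])]
tube_rack [array([172.8, 216.2])]
clock 36.60 pos [ 0.4266 -0.4359  0.218 ] F [-0.27  0.04 -0.28] w 0.0853 gf 0.0 q [-0.84  0.15  1.76  0.    1.23  0.73]
tool xaxis [1.    0.005 0.   ] z [ 0.  0. -1.] shift units [0. 0. 0.]
```

View pics/c9.png

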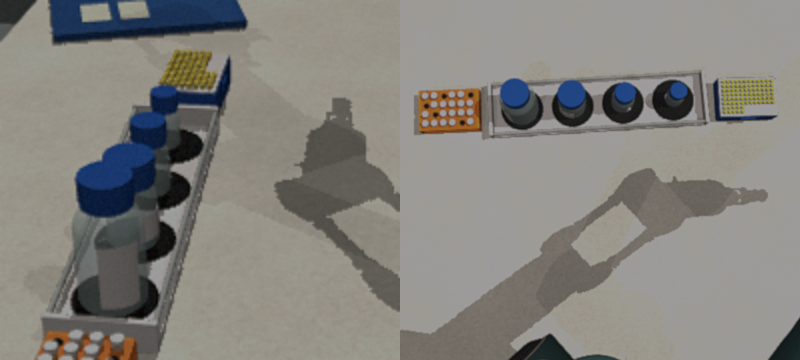

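All four bottles stand upright in order, with caps at (515,92), (571,94), (625,93) and (678,91) in the right crop. Each is within about 5 mm of its pad centre, and the tip box and tube rack haven't moved. Handing in.

```bash
python3 -c "
from cell import ctrl
print(ctrl.sign_off())"
```

```text
the job is handed in; nothing more can be done
None
```

The job is handed in: the four bottles stand upright on the pads, from 25 (smallest) by the tip box through 50 and 100 to 250 (largest) by the tube rack, each within about 5 mm of its pad centre, at 36.6 s on the clock.

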